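# Swing the cue lathe's head in line and thread a shaft through it

### The job

The cue lathe's headstock is parked swung out: lift its sprung index pin by the red knob, swing the head back in line with the bed and let the pin drop home in the in-line hole. Then take the cue shaft from its cradle and, tip first and without forcing it, pass it through the white bushing in the headstock's left end, out of the spindle nose and on through the bushing of the steady rest, until the tip stands about 25 mm out of the steady rest's far side. Finish while holding the shaft still there, ready for the collet to be tightened, and leave the other things on the bench alone.

Things in the scene. Friction and masses are not known exactly. Their poses are not given: they have to be found in the camera images.
- lathe: Grey cue lathe fixed to the bench; bed 590 x 100 mm, its top at 70 mm height. Origin on the bench under the headstock's pivot; y along the bed to the left (outboard end, where the shaft goes in), x away from the robot, z up. Spindle axis along y through x = 0, 160 mm above the bench. Carriage, tool post and tailstock stand on the bed from y = -300 mm on
- head (a joint): Swivel of the headstock about the vertical through lathe's origin, rad: 0 = in line with the bed, positive = clockwise from above (nose towards the robot). Parked and pinned at 0.785; stops at -0.12 and 0.88. 6 kg, 0.3 N m of friction, stays where left while the pin is up. Round finned housing 120 mm long, 105 in diameter, top 215 mm above the bench
- pin (a joint): Lift of the sprung index pin, m: 0 = home in a hole, 0.008 = riding on the index plate, 0.020 = end of travel. Spring and weight push it down with 5.5 N at home, 8.5 N at the top. Round-ended, 10 mm thick, 0.4 mm of play in its holes (at head = 0 and 0.785); locks the head below 0.008, drops home by itself when let go within about 1.5 mm of the hole
- knob (a point): Centre of the red round knob on the index pin, 24 mm in diameter, 26 mm high, 241 mm above the bench with the pin home. It goes round with the head, 75 mm from the pivot: on the lathe's -x side at head = 0, 45 degrees from there towards +y when parked. The grey boss below it ends 222 mm above the bench
- bushing_mouth (a point): Centre of the mouth of the white nylon bushing in the headstock's left (outboard) end, 75 mm from the pivot, 160 mm above the bench; axes of the headstock, y out of the mouth. A cone 29 mm wide narrows over 11 mm to a 16 mm round bore, 20 mm long; behind it the hollow spindle is 30 mm wide, its nose ends 155 mm behind the mouth
- steady: Steady rest clamped on the bed: grey ring 91 mm in diameter holding a steel bearing and a white nylon bushing. Origin on the top of the bed under the mouth's centre, axes as lathe
- steady_mouth (a point): Centre of the steady rest's bushing mouth, on the spindle axis, facing the headstock, 205 to 265 mm from point bushing_mouth once in line; same cone and 16 mm bore as the headstock's. Axes as lathe (y towards the headstock)
- steady_face (a point): Centre of the steady rest's far face, 31 mm behind its mouth along -y; the tip is to stand 25 mm beyond this
- shaft: Maple cue shaft, 740 mm long, about 115 g. Origin on its axis 430 mm behind the tip, where it is 15.2 mm thick; x along it to the tip, balance point 13 mm behind the origin. 13 mm thick over the 320 mm next to the tip, then growing evenly to 21.5 mm at the steel joint end (x = -310 mm). Lies level, axis 65 mm above the bench, tip towards the lathe
- shaft_tip (a point): End of the domed tan tip on the shaft, 430 mm from the shaft's origin
- cradle: Fixed dark wooden cradle carrying the shaft: board 420 x 75 mm, 12 mm thick, with two green felt V-rests 22 mm thick at x = 160 and -170 mm, reaching 26 mm to either side and 78 mm above the bench. Origin on the bench under its middle, x along the shaft to the tip
- shaper: Brass tip shaper, 30 mm in diameter, 40 high: leave alone
- burnisher: Round ebony burnishing block, 64 mm in diameter, 24 high: leave alone
- dish: Steel dish 80 mm wide with three tan layered tips: leave alone
- sander: Chrome ferrule sander, 65 mm long, 30 high: leave alone
- glue: White glue bottle, 28 mm in diameter, 85 high: leave alone
- collets: Wooden block 130 x 50 mm with three spare nylon bushings, 42 mm high: leave alone

How it is judged:
On the way, in this order (a step that is already met when the one before it is completed fails the run):
1. the index pin is lifted clear of its hole while the head is still swung out (value of joint pin above 0.0085 m and value of joint head above 0.5 rad), for 0.1 s.
2. the head is in line and the index pin has dropped home (value of joint head between -0.02 and 0.02 rad and value of joint pin below 0.002 m), for 0.2 s.
3. the shaft's tip is in the headstock bushing (y of shaft_tip in the frame of bushing_mouth between -0.14 and -0.015 m and horizontal distance between shaft_tip and bushing_mouth below 0.14 m and x of shaft_tip in the frame of bushing_mouth between -0.01 and 0.01 m and z of shaft_tip in the frame of bushing_mouth between -0.01 and 0.01 m), for 0.1 s.
At the end, for the whole second after the job is handed in: Head within 0.02 rad of in line, index pin home (2 mm); shaft through both bushings, within 0.03 rad of their axes, tip 12 to 40 mm beyond the steady rest's far face and within 6 mm of the axis; held by the fingers (over 3 N), still, clear of the cradle (all of step 2 and y of shaft_tip in the frame of steady_face between -0.04 and -0.012 m and x of shaft_tip in the frame of steady_face between -0.006 and 0.006 m and z of shaft_tip in the frame of steady_face between -0.006 and 0.006 m and angle between the x axis of shaft and the y axis of bushing_mouth, either way round below 0.03 rad and angle between the x axis of shaft and the y axis of steady_mouth, either way round below 0.03 rad and contact force between the fingers and shaft above 3 N and contact force between shaft and cradle below 0.1 N and height (world z) of shaft above 0.14 m and linear speed of shaft below 0.02 m/s); the arm keeps its last pose, push and grip.
It fails at once if the shaft is forced against the headstock, the lathe or the steady rest (more than 40 N) (contact force between shaft and lathe above 40 N or contact force between shaft and steady above 40 N).
It fails at once if the shaft is dropped on the bench (height (world z) of shaft below 0.035 m).
It fails at once if another thing on the bench is disturbed (moved more than 20 mm) (distance of any of shaper, burnisher, dish, sander, glue, collets from where it was at the start of the episode above 0.02 m).
It also fails if it takes over 67 s, if anything falls off the work surface, if the arm or the gripper's body presses on something with over 40 N, if the wrist force passes 120 N, or if a joint passes its speed limit or range.

### The arm

A 6-joint arm with a two-finger parallel gripper is mounted at the origin on the work surface. World frame = base frame: x ahead of the robot, y to its left, z up, the work surface at z = 0. Lengths are in m, angles in rad, forces in N, time in s.
With the tool pointing down it reaches from about 0.35 to 0.925 m from the base axis. Payload 6.4 kg.
Tool frame: the origin (TCP) lies on the centre line of the jaws, within the pads' length; the fingertips stand 11 mm ahead of it and the grasp point (between the pads) lies 8 mm behind it; z points along the fingers, y is the line along which they close (so a half turn about z gives the same grasp; the last joint's range is limited). The gripper opens to 85 mm and grips with 20 to 120 N. Pads are 22 mm wide; open, the fingers measure 114 mm over their backs; the gripper's body (76 mm by 85 mm) begins 54 mm behind the grasp point. The pads swing forward as they close: fully open they stand 13 mm farther back than shut.
Start: joints at [-1.397, 0.245, 1.558, -0, 1.339, -0.174], TCP at [0.222, -0.611, 0.242] pointing down, gripper open.
Joint ranges: [-3.13, 3.13], [-1.02, 2.26], [0.13, 2.54], [-0.95, 4.09], [0.21, 2.88], [-2.74, 2.74]. Speed limits (rad/s): [2.57, 2.57, 3.14, 3.14, 3.14, 3.14].

### API

Orientations are given as a 3x3 rotation matrix whose columns are the frame's x, y, z axes.
In Python, from bench import bot gives the robot as it stands.
- The arm moves only by the shell command python3 shift.py [FORCE], which reads ROWS from standard input. ROWS is a JSON list that holds a single list of rows (three levels of brackets), with 1 to 8 rows, each of 7 numbers: a rotation vector rx, ry, rz in rad, then dx, dy, dz in m, then the finger opening in m; each row shifts and turns the commanded pose from where the row before left it, along the tool's axes as they then stand; what a row does not reach is not made up. A row lasts 1/8 s, in which the tool goes at most 0.0625 m and 0.188 rad, less where a joint would pass 70% of its speed; a pose out of reach is approached as far as the arm can. The fingers move at their own pace and stop on an object; FORCE is the grip in N (left out, the last holds). Time passes only in rows, so rows that do not move let the fingers close. It prints the time, the measured TCP pose, the force, the opening and the grip force at its end. Input that does not fit is refused with a message, and nothing moves.
- bot.get_obs(): the state, without advancing time (a new reading comes with each control period).
- bot.grab_frame(name): name is "scene" or "top" or "wrist"; returns a dict with "color" (400x640x3 uint8, blue, green, red), "camera_matrix" (3x3 intrinsics, pixels), "cam_to_world" (4x4, takes a point from camera to world coordinates). Camera axes: x right, y up, looking along -z (the intrinsics and any distortion apply to the point x, -y, -z); pixel columns grow to the right and rows downward; lengths in m; the calibration is good to about 2 mm. The wrist camera is an equidistant fisheye: a pixel r from the principal point sees the ray r / f radians off the axis. A picture is of the moment at which its call begins. There is no depth.
- bot.hand_in(): hands the job in; it is judged then, once.
The state is a dict: "clock": time; "joints": joint angles; "qvel": joint speeds; "effort": joint torques, N m; "ee_pos": TCP position; "eef_rot": TCP orientation; "force": force on the tool from outside, world axes, zero at the start; "ft_torque": the same for the moment, N m; "width": finger opening in m; "grasp_force": force on a finger pad.
Only numpy, scipy, OpenCV 4.12 (cv2) and the standard library are available. Lean on these libraries where they do the work, as an engineer would, in place of code of your own. Each camera call takes 0.05 s, during which the arm holds its last target. There are 200 camera calls.

## Working session

There is one attempt and no reset: what is moved stays moved. The work goes in short steps, Python scripts to look and compute and a shell command to move; the robot and the scene stay as the last step left them, time stands still between calls to the robot, and variables do not carry over. Pictures are saved under pics/ and viewed, at most 10 in all, crops included, and the job is handed in when it is done.

```bash
ls; mkdir -p pics; python3 - <<'E'
from bench import bot
import cv2,numpy as np
o=bot.get_obs();print({k:np.round(v,4).tolist() for k,v in o.items()})
for n in("scene","top"):
    f=bot.grab_frame(n);cv2.imwrite(f"pics/{n}0.png",f["color"]);print(n,f["camera_matrix"].tolist(),np.round(f["cam_to_world"],4).tolist())
E
```

```text
bench.py
pics
shift.py
{'clock': 0.0, 'joints': [-1.3971, 0.2458, 1.559, -0.0, 1.3387, -0.1741], 'qvel': [0.0015, 0.0014, 0.0013, -0.0001, -0.0016, 0.0017], 'effort': [0.0004, -42.9512, -32.6128, -0.0001, 0.0054, -0.0], 'ee_pos': [0.2214, -0.6105, 0.2412], 'eef_rot': [[0.9401, 0.3408, -0.0004], [0.3408, -0.9401, 0.002], [0.0003, -0.002, -1.0]], 'force': [-0.2217, 0.1714, -0.3816], 'ft_torque': [-0.0165, -0.0543, -0.019], 'grasp_force': 0.0, 'width': 0.0855}
scene [[493.89097533072544, 0.0, 324.86002920752753], [0.0, 493.89097533072544, 197.3174811033696], [0.0, 0.0, 1.0]] [[-0.7569, -0.5506, 0.352, 1.048], [0.6535, -0.6353, 0.4115, 0.6452], [-0.003, 0.5415, 0.8407, 1.3641], [0.0, 0.0, 0.0, 1.0]]
top [[416.3225195786251, 0.0, 318.3554140365148], [0.0, 416.3225195786251, 195.87479789333668], [0.0, 0.0, 1.0]] [[-0.0278, 0.9886, -0.1477, 0.3509], [-0.9996, -0.0281, 0.0, 0.0659], [-0.0041, 0.1477, 0.989, 1.3632], [0.0, 0.0, 0.0, 1.0]]
```

View pics/scene0.png

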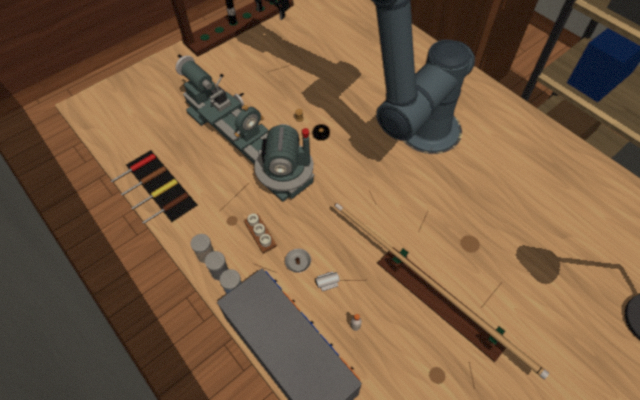

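View pics/top0.png

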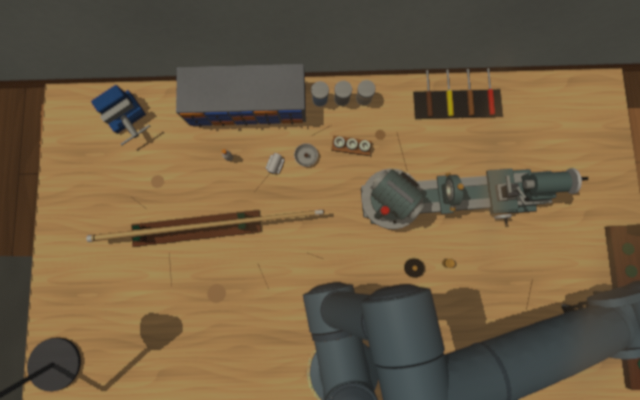

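The scene view shows the red knob at about (305,132), the shaft from tip (336,207) to butt (544,374), and the lathe up and to the left. In the top view the knob is at (385,211), and the shaft runs from tip (330,213) to butt (89,238).

```bash
cat > h.py <<'E'
import numpy as np,cv2
from bench import bot
def ray(f,p,fish=False):
    K=f["camera_matrix"];T=f["cam_to_world"]
    a=(p[0]-K[0,2])/K[0,0];b=(p[1]-K[1,2])/K[1,1]
    if fish:
        r=np.hypot(a,b);s=np.sin(r)/max(r,1e-9);d=np.array([a*s,-b*s,-np.cos(r)])
    else: d=np.array([a,-b,-1.])
    d=T[:3,:3]@d;return T[:3,3],d/np.linalg.norm(d)
def onz(f,p,z,fish=False):
    c,d=ray(f,p,fish);return c+d*(z-c[2])/d[2]
def tri(rs):
    A=sum(np.eye(3)-np.outer(d,d) for c,d in rs);b=sum((np.eye(3)-np.outer(d,d))@c for c,d in rs)
    x=np.linalg.solve(A,b);return x,[float(np.linalg.norm(np.cross(x-c,d))) for c,d in rs]
def red(im,box=None):
    h=cv2.cvtColor(im,cv2.COLOR_BGR2HSV)
    m=((h[...,0]<8)|(h[...,0]>172))&(h[...,1]>150)&(h[...,2]>90)
    if box:
        k=np.zeros_like(m);x0,y0,x1,y1=box;k[y0:y1,x0:x1]=1;m&=k
    n,l,s,c=cv2.connectedComponentsWithStats(m.astype(np.uint8))
    return sorted([(int(s[i,4]),c[i].round(1).tolist(),s[i,:4].tolist()) for i in range(1,n)],reverse=True)[:3]
def proj(f,P,fish=False):
    T=f["cam_to_world"];K=f["camera_matrix"];q=T[:3,:3].T@(np.asarray(P)-T[:3,3]);v=np.array([q[0],-q[1]])
    if fish:
        r=np.hypot(*v);v=v/max(r,1e-9)*np.arctan2(r,-q[2])
    else: v=v/-q[2]
    return v*K[0,0]+K[:2,2]
E
python3 - <<'E'
from h import *
s=bot.grab_frame("scene");t=bot.grab_frame("top")
rs=red(s["color"],(280,110,330,160));rt=red(t["color"],(360,190,410,230));print(rs,rt)
k,e=tri([ray(s,rs[0][1]),ray(t,rt[0][1])]);print("knob",k,e,onz(t,rt[0][1],.25))
for z in(.065,):
  print("tip",onz(s,(336,207),z),onz(t,(331,213.5),z)," butt",onz(s,(545,374),z),onz(t,(89,238),z))
a=cv2.resize(t["color"][150:270,60:380],None,fx=2.5,fy=2.5,interpolation=cv2.INTER_CUBIC)
b=cv2.resize(t["color"][150:250,350:590],None,fx=3.33,fy=3.33,interpolation=cv2.INTER_CUBIC)[:, :800]
cv2.imwrite("pics/z0.png",np.vstack([np.pad(a,((0,0),(0,0),(0,0))),b[:300]]))
E
```

```text
[(54, [305.1, 132.3], [302, 128, 7, 10])] [(59, [384.6, 210.0], [381, 206, 9, 9])]
knob [ 0.47454909 -0.112178    0.24572852] [0.0006080350464916301, 0.0006080350464917611] [ 0.47368297 -0.11102197  0.25      ]
tip [0.5012646  0.05870773 0.065     ] [0.48782058 0.027864   0.065     ]  butt [0.43033544 0.77940563 0.065     ] [0.43249678 0.78326835 0.065     ]Traceback (most recent call last):
  File "<stdin>", line 9, in <module>
    return _nx.concatenate(arrs, 0, dtype=dtype, casting=casting)
           ~~~~~~~~~~~~~~~^^^^^^^^^^^^^^^^^^^^^^^^^^^^^^^^^^^^^^^
ValueError: all the input array dimensions except for the concatenation axis must match exactly, but along dimension 1, the array at index 0 has size 800 and the array at index 1 has size 799
```

```bash
echo '[[[0, 0, 0, 0, 0, -0.06, 0.085], [0, 0, 0, 0, 0, -0.06, 0.085], [0, 0, 0, 0.035, -0.03, -0.03, 0.085], [0, 0, 0, 0.045, -0.04, 0, 0.085], [0, 0, 0, 0.045, -0.04, 0, 0.085], [0, 0, 0, 0.045, -0.04, 0, 0.085], [0, 0, 0, 0.045, -0.04, 0, 0.085], [0, 0, 0, 0.045, -0.04, 0, 0.085]]]' | python3 shift.py | tail -5
echo '[[[0, 0, 0, 0.045, -0.04, 0, 0.085], [0, 0, 0, 0.045, -0.04, 0, 0.085], [0, 0, 0, 0, 0, 0, 0.085], [0, 0, 0, 0, 0, 0, 0.085]]]' | python3 shift.py | tail -5
python3 - <<'E'
from h import *
o=bot.get_obs();print(o["ee_pos"],o["eef_rot"],o["joints"])
w=bot.grab_frame("wrist");cv2.imwrite("pics/w1.png",w["color"]);print(w["camera_matrix"],w["cam_to_world"])
E
```

```text
ee_pos: [0.3881, -0.3044, 0.3922]
eef_rot: [[0.94, 0.34, 0.0], [0.34, -0.94, -0.0], [0.0, 0.0, -1.0]]
force: [1.4, -0.3, -0.9]
width: 0.0852
grasp_force: 0.0
ee_pos: [0.4449, -0.2004, 0.3922]
eef_rot: [[0.94, 0.341, -0.0], [0.341, -0.94, -0.0], [-0.0, 0.0, -1.0]]
force: [-0.1, -0.4, -0.4]
width: 0.0849
grasp_force: 0.0
[ 0.44485241 -0.20038899  0.39218022] [[ 9.39968755e-01  3.41260387e-01 -2.95800408e-04]
 [ 3.41260326e-01 -9.39968794e-01 -2.38113216e-04]
 [-3.59301761e-04  1.22874040e-04 -9.99999928e-01]] [-6.55931647e-01 -2.30594538e-01  1.76735882e+00 -3.69322981e-04
  1.60491756e+00  5.66594663e-01]
[[309.70691629   0.         316.15642538]
 [  0.         309.70691629 197.56818981]
 [  0.           0.           1.        ]] [[ 3.40632552e-01  8.98754108e-01  2.76062526e-01  5.15398493e-01]
 [-9.40195974e-01  3.25306366e-01  1.01031173e-01 -1.74339490e-01]
 [ 9.97284718e-04 -2.93967382e-01  9.55814932e-01  5.24026817e-01]
 [ 0.00000000e+00  0.00000000e+00  0.00000000e+00  1.00000000e+00]]
```

View pics/w1.png

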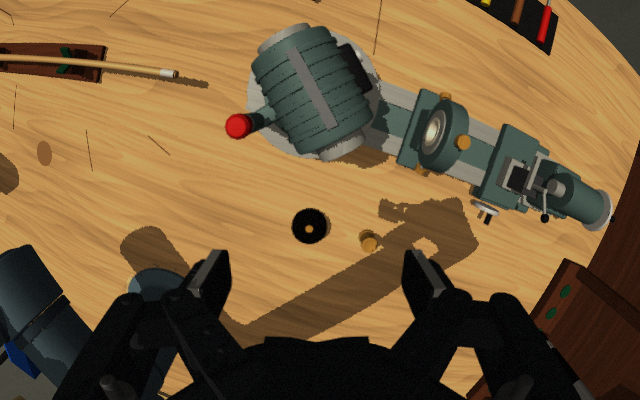

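The wrist view shows the knob at (238,126), the shaft tip at (177,73) and the steady's white bushing near (432,130). The bed is visible between head and steady.

```bash
python3 - <<'E'
from h import *
w=bot.grab_frame("wrist");t=bot.grab_frame("top");s=bot.grab_frame("scene")
r=red(w["color"],(210,100,270,150));print(r)
kt=red(t["color"],(360,190,410,230))[0][1];ks=red(s["color"],(280,110,330,160))[0][1]
print(tri([ray(w,r[0][1],1),ray(t,kt),ray(s,ks)]))
print("tip",onz(w,(177,74),.065,1))
a=cv2.resize(w["color"][20:220,370:620],None,fx=3,fy=3,interpolation=cv2.INTER_CUBIC)
cv2.imwrite("pics/w1c.png",a)
E
```

```text
[(456, [235.8, 125.2], [224, 113, 25, 26])]
(array([ 0.47469065, -0.11207714,  0.24587431]), [0.0002240293832232347, 0.0006706397946126655, 0.0005694316586282888])
tip [0.49799264 0.047743   0.065     ]
```

View pics/w1c.png

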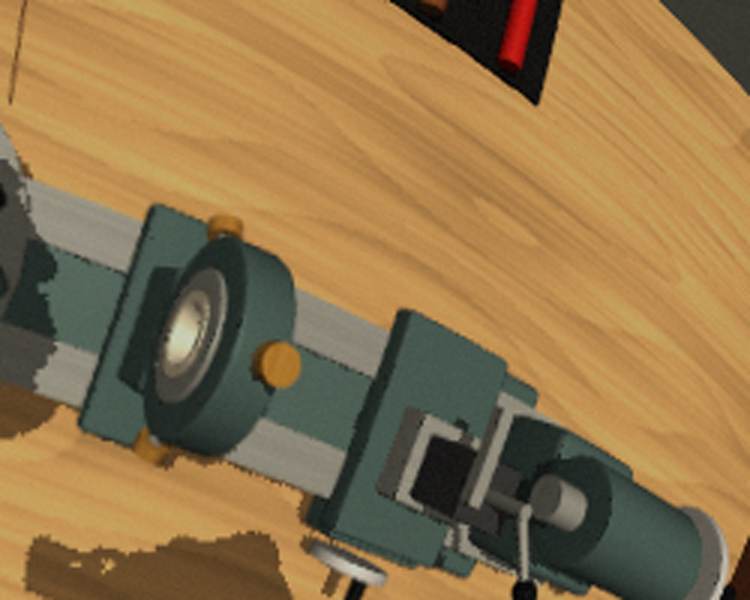

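The crop shows the steady's mouth centred at (188,335), which is (432.7,131.7) in the full image. The bed way edges are clear on both sides of it.

```bash
python3 - <<'E'
from h import *
w=bot.grab_frame("wrist")
P=lambda c,z:onz(w,(370+c[0]/3,20+c[1]/3),z,1)[:2]
for n,A in {"farout":[(40,180),(145,208),(310,293),(395,325)],"farin":[(35,240),(125,270),(303,347),(374,378)],"nearin":[(50,345),(103,357),(262,415),(345,445)],"nearout":[(40,388),(82,402),(235,463),(325,496)]}.items():
    q=np.array([P(a,.07) for a in A]);p=np.polyfit(q[:,1],q[:,0],1);print(n,q.round(4).tolist(),"slope",p[0].round(4),"x@-.3",np.polyval(p,-.3).round(4))
print("mouth",P((188,335),.16))
k=np.array([.4747,-.1121])
for th in np.arange(-.16,.1,.04):
    a=3*np.pi/4+th;print(round(th,2),k-.075*np.array([np.cos(a),np.sin(a)]))
E
```

```text
farout [[0.5857, -0.2547], [0.5941, -0.3095], [0.5925, -0.4127], [0.6001, -0.4712]] slope -0.0511 x@-.3 0.5899
farin [[0.5568, -0.2629], [0.5607, -0.3111], [0.5643, -0.4205], [0.5675, -0.4708]] slope -0.0475 x@-.3 0.5592
nearin [[0.5109, -0.289], [0.5155, -0.3169], [0.5214, -0.4127], [0.5262, -0.4697]] slope -0.0788 x@-.3 0.5128
nearout [[0.489, -0.2923], [0.4903, -0.3155], [0.4918, -0.4089], [0.4955, -0.4709]] slope -0.0327 x@-.3 0.4893
mouth [ 0.5377898  -0.31972665]
-0.16 [ 0.51860651 -0.17290476]
-0.12 [ 0.52100293 -0.17110033]
-0.08 [ 0.52332528 -0.16920151]
-0.04 [ 0.52556983 -0.16721134]
0.0 [ 0.52773301 -0.16513301]
0.04 [ 0.52981134 -0.16296983]
0.08 [ 0.53180151 -0.16072528]
```

```bash
echo '[[[0, 0, 0, 0.029, -0.0364, 0, 0.06], [0, 0, 0, 0.0291, -0.0364, 0, 0.06], [0, 0, 0, 0, 0, 0.05, 0.06], [0, 0, 0, 0, 0, 0.05, 0.06], [0, 0, 0, 0, 0, 0.03, 0.06], [0, 0, 0, 0, 0, 0.021, 0.06], [0, 0, 0, 0, 0, 0, 0.06]]]' | python3 shift.py 60
echo '[[[0, 0, 0, 0, 0, 0, 0.015], [0, 0, 0, 0, 0, 0, 0.015], [0, 0, 0, 0, 0, 0, 0.015], [0, 0, 0, 0, 0, 0, 0.015]]]' | python3 shift.py
```

```text
clock: 2.82
ee_pos: [0.4736, -0.1123, 0.2395]
eef_rot: [[0.941, 0.34, -0.004], [0.34, -0.941, 0.002], [-0.003, -0.003, -1.0]]
force: [1.1, 0.4, -0.9]
width: 0.0601
grasp_force: 0.0
clock: 3.32
ee_pos: [0.4758, -0.1132, 0.2431]
eef_rot: [[0.94, 0.341, 0.003], [0.341, -0.94, -0.003], [0.002, 0.004, -1.0]]
force: [0.9, -5.6, 6.3]
width: 0.0219
grasp_force: 59.3
```

```bash
echo '[[[0, 0, 0, 0, 0, -0.006, 0.015], [0, 0, 0, 0, 0, -0.006, 0.015], [0, 0, 0, 0, 0, -0.002, 0.015], [0, 0, 0, 0, 0, 0, 0.015], [0, 0, 0, 0, 0, 0, 0.015]]]' | python3 shift.py
python3 - <<'E'
from h import *
t=bot.grab_frame("top");print(red(t["color"],(340,180,430,240)));o=bot.get_obs();print(o["ee_pos"],o["force"],o["joints"])
a=.05+.785
for th in(.05,):
    piv=np.array([.4747,-.1121])-.075*np.array([np.cos(3*np.pi/4+th),np.sin(3*np.pi/4+th)])
    R=o["eef_rot"]; p0=np.array([.4747,-.1121])-piv; d=.0982
    p1=np.array([[np.cos(d),-np.sin(d)],[np.sin(d),np.cos(d)]])@p0
    print(piv,R.T@np.array([*(p1-p0),0]))
E
```

```text
clock: 3.95
ee_pos: [0.4755, -0.1132, 0.2543]
eef_rot: [[0.94, 0.34, 0.003], [0.34, -0.94, -0.003], [0.002, 0.003, -1.0]]
force: [7.9, -7.9, -7.1]
width: 0.022
grasp_force: 59.0
[]
[ 0.47554    -0.11317418  0.25429257] [ 8.13677502 -7.28353562 -6.74745319] [-4.65541933e-01 -1.55729377e-01  1.95021941e+00 -1.08344752e-03
  1.34337991e+00  7.58118859e-01]
[ 0.53031728 -0.16241619] [-6.32536163e-03  3.76688820e-03  1.58104391e-06]
```

```bash
echo '[[[0, 0, -0.0982, -0.00633, 0.00377, 0, 0.015], [0, 0, -0.0982, -0.00633, 0.00377, 0, 0.015], [0, 0, -0.0982, -0.00633, 0.00377, 0, 0.015], [0, 0, -0.0982, -0.00633, 0.00377, 0, 0.015], [0, 0, 0, 0, 0, 0, 0.015]]]' | python3 shift.py
echo '[[[0, 0, -0.0982, -0.00633, 0.00377, 0, 0.015], [0, 0, -0.0982, -0.00633, 0.00377, 0, 0.015], [0, 0, -0.0982, -0.00633, 0.00377, 0, 0.015], [0, 0, -0.0982, -0.00633, 0.00377, 0, 0.015], [0, 0, 0, 0, 0, 0, 0.015], [0, 0, 0, 0, 0, 0, 0.015]]]' | python3 shift.py
```

```text
clock: 4.62
ee_pos: [0.4603, -0.1379, 0.2541]
eef_rot: [[0.738, 0.674, 0.003], [0.674, -0.738, -0.001], [0.001, 0.002, -1.0]]
force: [7.5, -6.6, -7.0]
width: 0.0223
grasp_force: 59.2
clock: 5.38
ee_pos: [0.4557, -0.1663, 0.2537]
eef_rot: [[0.424, 0.906, 0.001], [0.906, -0.424, 0.0], [0.001, 0.001, -1.0]]
force: [4.9, -4.7, -6.9]
width: 0.0218
grasp_force: 59.3
```

```bash
echo '[[[0, 0, 0, 0, 0, 0.003, 0.015], [0, 0, 0, 0, 0, 0.003, 0.015], [0, 0, 0, 0, 0, 0, 0.015]]]' | python3 shift.py
echo '[[[0, 0, 0, 0, 0, 0.003, 0.015], [0, 0, 0, 0, 0, 0.003, 0.015], [0, 0, 0, 0, 0, 0, 0.015]]]' | python3 shift.py
```

```text
clock: 5.75
ee_pos: [0.4558, -0.1663, 0.2478]
eef_rot: [[0.424, 0.906, 0.001], [0.906, -0.424, 0.0], [0.001, 0.001, -1.0]]
force: [5.2, -5.8, -6.8]
width: 0.0221
grasp_force: 59.3
clock: 6.12
ee_pos: [0.4558, -0.1664, 0.2432]
eef_rot: [[0.424, 0.906, 0.001], [0.906, -0.424, -0.0], [0.0, 0.001, -1.0]]
force: [2.9, -3.8, -1.1]
width: 0.0222
grasp_force: 60.0
```

```bash
echo '[[[0, 0, 0, 0, 0, 0, 0.06], [0, 0, 0, 0, 0, 0, 0.06], [0, 0, 0, 0, 0, 0, 0.06], [0, 0, 0, 0, 0, -0.04, 0.06], [0, 0, 0, 0, 0, -0.05, 0.06], [0, 0, -0.15, 0, 0, -0.06, 0.06], [0, 0, -0.15, 0.04, 0, -0.01, 0.06], [0, 0, 0, 0, 0, 0, 0.06]]]' | python3 shift.py
python3 - <<'E'
from h import *
w=bot.grab_frame("wrist");t=bot.grab_frame("top");s=bot.grab_frame("scene");o=bot.get_obs()
cv2.imwrite("pics/w2.png",w["color"]);cv2.imwrite("pics/s2.png",s["color"]);cv2.imwrite("pics/t2.png",t["color"]);np.savez("w2.npz",K=w["camera_matrix"],T=w["cam_to_world"])
print([red(f["color"]) for f in(w,t,s)]);print(proj(w,(.4554,-.1661,.241),1),proj(t,(.4554,-.1661,.241)),proj(s,(.4554,-.1661,.241)),o["joints"])
E
```

```text
clock: 7.12
ee_pos: [0.4673, -0.1265, 0.405]
eef_rot: [[0.134, 0.991, 0.002], [0.991, -0.134, -0.001], [-0.001, 0.003, -1.0]]
force: [0.1, -1.1, -0.4]
width: 0.0598
grasp_force: 0.0
[[(448, [309.6, 223.1], [299, 210, 23, 26]), (145, [504.8, 300.1], [493, 295, 24, 11])], [(147, [491.0, 101.6], [488, 89, 7, 26])], [(142, [142.7, 161.7], [130, 154, 26, 17]), (59, [298.8, 118.3], [295, 114, 8, 10])]]
[309.2487351 220.7960275] [404.80576437 216.52856999] [298.8471353  119.75601563] [-5.02687118e-01 -2.42201515e-01  1.75940377e+00 -2.71456886e-04
  1.62638681e+00 -3.64419404e-01]
```

View pics/w2.png

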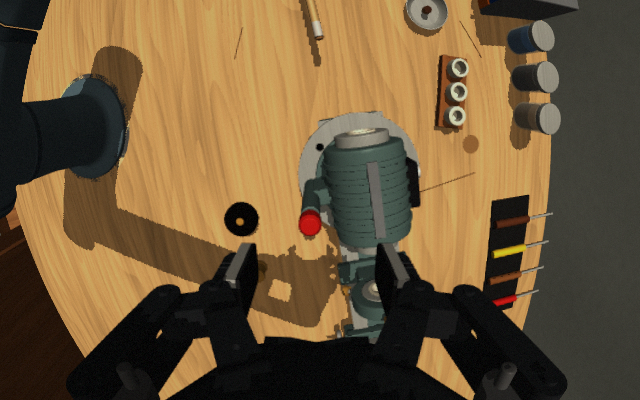

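The head is in line, with the knob at (310,223), and the shaft tip is at (318,37). Moving over the shaft.

```bash
echo '[[[0, 0, -0.112, 0.06, 0, 0, 0.06], [0, 0, -0.112, 0.06, 0, 0, 0.06], [0, 0, 0, 0.06, 0.0032, 0, 0.06], [0, 0, 0, 0.06, 0.0032, 0, 0.06], [0, 0, 0, 0.06, 0.0032, 0, 0.06], [0, 0, 0, 0.06, 0.0032, 0, 0.06], [0, 0, 0, 0.06, 0.0032, 0, 0.06], [0, 0, 0, 0, 0, 0, 0.06]]]' | python3 shift.py
python3 - <<'E'
from h import *
w=bot.grab_frame("wrist");t=bot.grab_frame("top");s=bot.grab_frame("scene")
for n,f in(("w3",w),("t3",t),("s3",s)): cv2.imwrite(f"pics/{n}.png",f["color"]);np.savez(n+".npz",K=f["camera_matrix"],T=f["cam_to_world"])
ks=red(s["color"],(280,100,320,140));kt=red(t["color"],(390,200,420,235));print(ks,kt)
W=np.load("w2.npz");wf=dict(camera_matrix=W["K"],cam_to_world=W["T"])
rs=[ray(wf,(309.6,223.1),1),ray(s,ks[0][1])]+([ray(t,kt[0][1])] if kt else [])
print(tri(rs))
E
```

```text
clock: 8.28
ee_pos: [0.4657, 0.2941, 0.4014]
eef_rot: [[-0.09, 0.996, -0.003], [0.996, 0.09, -0.001], [-0.001, -0.003, -1.0]]
force: [-0.3, -0.1, -0.0]
width: 0.0599
grasp_force: 0.0
[(53, [298.6, 118.5], [295, 115, 8, 9])] [(54, [404.7, 216.3], [401, 212, 8, 9])]
(array([ 0.45586955, -0.16540545,  0.24758274]), [0.0006182633517834723, 0.0005056440732606784, 0.0009978641020615745])
```

View pics/w3.png

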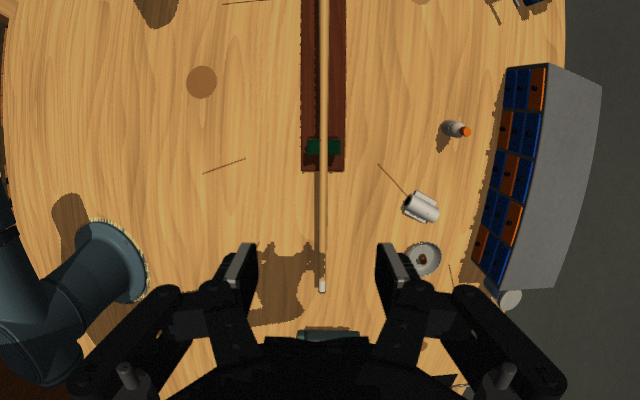

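The wrist view shows the shaft from its white ferrule tip at (322,288) up through the cradle near (323,10). The felt V-rest is at (323,147).

```bash
python3 - <<'E'
from h import *
L=lambda n:dict(color=cv2.imread(f"pics/{n}.png"),camera_matrix=np.load(n+".npz")["K"],cam_to_world=np.load(n+".npz")["T"])
w,t,s=L("w3"),L("t3"),L("s3")
g=w["color"].astype(int)
pts=[]
for r in range(4,165,5):
    c=np.where(g[r,302:344].min(1)+g[r,302:344,2]>200)[0]+302
    if len(c)>2: pts.append((c.mean(),r,len(c)))
q=np.array([onz(w,p[:2],.065,1)[:2] for p in pts]);p=np.polyfit(q[:,1],q[:,0],1)
print("widths",[x[2] for x in pts],"slope",p,"resid mm",(1e3*(q[:,0]-np.polyval(p,q[:,1]))).round(1))
m=(g[270:300,312:332].min(2)>120);yy,xx=np.where(m);print("ferrule",xx.mean()+312,yy.min()+270,yy.max()+270,onz(w,(xx.mean()+312,yy.max()+271),.065,1),"line x there",np.polyval(p,.045))
# felts
h=cv2.cvtColor(w["color"],cv2.COLOR_BGR2HSV);m=((h[...,0]>60)&(h[...,0]<95)&(h[...,1]>120));m[:, :300]=0;m[:,345:]=0;yy,xx=np.where(m[:165]);print("felt px",xx.min(),xx.max(),yy.min(),yy.max(),onz(w,(323,(yy.min()+yy.max())/2),.07,1))
for n,P in(("bm",(.5269,-.0869,.16)),("sm",(.5378,-.3197,.16))): print(n,proj(s,P),proj(t,P))
z=lambda im,x,y,d,k:cv2.resize(im[y-d:y+d,x-d:x+d],None,fx=k,fy=k,interpolation=cv2.INTER_CUBIC)
im=s["color"].copy();cv2.imwrite("pics/z3.png",np.hstack([z(im,280,160,40,5),z(t["color"],400,200,40,5)]))
E
```

```text
widths [8, 8, 8, 7, 7, 7, 7, 7, 7, 7, 7, 7, 7, 7, 7, 7, 7, 7, 7, 7, 6, 6, 6, 6, 6, 6, 6, 6, 6, 6, 6, 6, 6] slope [-0.08558253  0.50102803] resid mm [ 0.4  0.4  0.5 -0.3 -0.2 -0.2 -0.2 -0.2 -0.1 -0.1 -0.1 -0.1 -0.   0.
  0.1  0.1  0.1  0.2  0.2  0.3 -0.4 -0.4 -0.3 -0.3 -0.2 -0.1 -0.1 -0.
  0.1  0.1  0.2  0.3  0.3]
ferrule 322.0 281 291 [0.49756417 0.04801925 0.065     ] line x there 0.4971768200033587
felt px 307 339 140 154 [0.47399892 0.30686738 0.07      ]
bm [298.32644428 164.35205431] [370.68797443 195.64334646]
sm [250.01007291 122.15539661] [450.0841667 189.7224961]
```

View pics/z3.png

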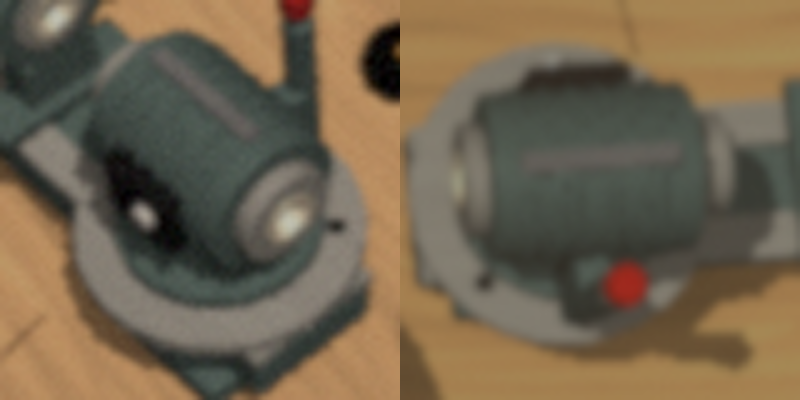

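The scene crop puts the bushing mouth at (298.4,164.4), which matches the predicted (298.3,164.4). The head is in line and the lathe pose is confirmed.

```bash
echo '[[[0, 0, 0, 0.0488, 0.0029, 0.03, 0.06], [0, 0, 0, 0.0488, 0.0029, 0.03, 0.06], [0, 0, 0, 0.0488, 0.0029, 0.03, 0.06], [0, 0, 0, 0.0488, 0.0029, 0.03, 0.06], [0, 0, 0, 0, 0, 0.06, 0.06], [0, 0, 0, 0, 0, 0.06, 0.06], [0, 0, 0, 0, 0, 0.06, 0.06], [0, 0, 0, 0, 0, 0.024, 0.06]]]' | python3 shift.py
echo '[[[0, 0, 0, 0, 0, 0.02, 0.06], [0, 0, 0, 0, 0, 0, 0.06]]]' | python3 shift.py 40
```

```text
clock: 9.43
ee_pos: [0.4602, 0.4834, 0.0742]
eef_rot: [[-0.083, 0.997, -0.006], [0.997, 0.083, -0.005], [-0.004, -0.007, -1.0]]
force: [0.1, -0.4, 0.1]
width: 0.0601
grasp_force: 0.0
clock: 9.68
ee_pos: [0.4614, 0.4858, 0.0581]
eef_rot: [[-0.085, 0.996, -0.002], [0.996, 0.085, -0.002], [-0.001, -0.002, -1.0]]
force: [-0.2, -0.7, 0.0]
width: 0.0601
grasp_force: 0.0
```

```bash
echo '[[[0, 0, 0, 0, -0.002, 0, 0.03], [0, 0, 0, 0, 0, 0, 0.005], [0, 0, 0, 0, 0, 0, 0.005], [0, 0, 0, 0, 0, 0, 0.005], [0, 0, 0, 0, 0, 0, 0.005]]]' | python3 shift.py 60
echo '[[[0, 0, 0, 0, 0, -0.01, 0.005], [0, 0, 0, 0, 0, -0.02, 0.005], [0, 0, 0, 0, 0, -0.03, 0.005], [0, 0, 0, 0, 0, -0.03, 0.005], [0, 0, 0, 0, 0, -0.013, 0.005], [0, 0, 0, 0, 0, 0, 0.005], [0, 0, 0, 0, 0, 0, 0.005]]]' | python3 shift.py
python3 - <<'E'
from h import *
t=bot.grab_frame("top");s=bot.grab_frame("scene");w=bot.grab_frame("wrist")
for n,f in(("w4",w),("t4",t),("s4",s)): cv2.imwrite(f"pics/{n}.png",f["color"]);np.savez(n+".npz",K=f["camera_matrix"],T=f["cam_to_world"])
z=lambda im,x,y,d,k:cv2.resize(im[y-d:y+d,x-d:x+d],None,fx=k,fy=k,interpolation=cv2.INTER_CUBIC)
print(proj(s,(.4976,.048,.168)),proj(t,(.4976,.048,.168)))
cv2.imwrite("pics/z4.png",np.vstack([np.hstack([z(s["color"],330,190,40,5),z(t["color"],320,205,40,5)]),cv2.resize(t["color"][180:260,70:390],None,fx=2.5,fy=2.5)]))
E
```

```text
clock: 10.3
ee_pos: [0.4584, 0.4876, 0.061]
eef_rot: [[-0.087, 0.996, -0.001], [0.996, 0.087, 0.0], [0.0, -0.001, -1.0]]
force: [-6.0, -1.5, 6.9]
width: 0.0132
grasp_force: 58.5
clock: 11.18
ee_pos: [0.4586, 0.4866, 0.1609]
eef_rot: [[-0.086, 0.996, -0.002], [0.996, 0.086, -0.001], [-0.001, -0.002, -1.0]]
force: [0.2, -0.5, -0.3]
width: 0.0133
grasp_force: 58.6
[335.07517926 185.46372805] [324.85197481 206.56195555]
```

View pics/z4.png

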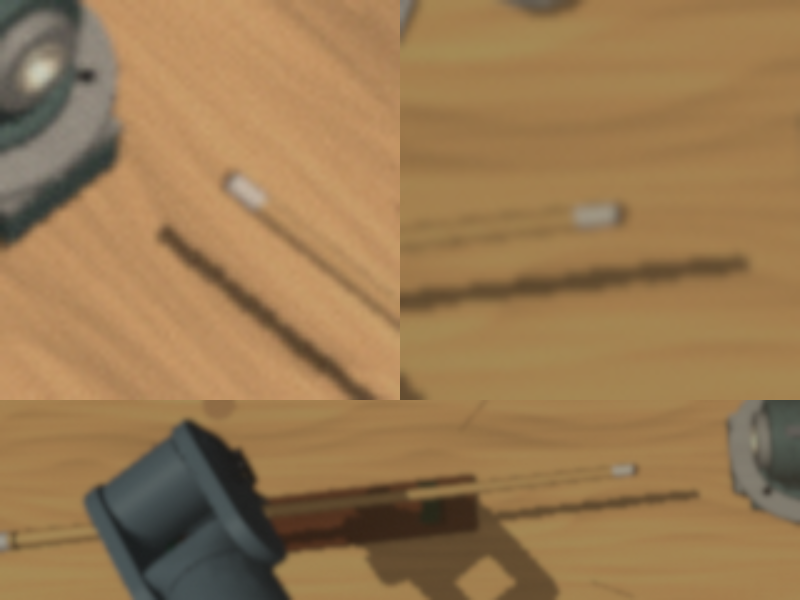

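```bash
python3 - <<'E'
from h import *
L=lambda n:dict(color=cv2.imread(f"pics/{n}.png"),camera_matrix=np.load(n+".npz")["K"],cam_to_world=np.load(n+".npz")["T"])
t,s=L("t4"),L("s4")
print(tri([ray(s,(335.6,186.)),ray(t,(324.4,207.8))]))
# butt: bright steel ends
gt=t["color"].min(2);gs=s["color"].min(2)
for n,g,b in(("t",gt,(50,220,110,255)),("s",gs,(500,330,600,399))):
    x0,y0,x1,y1=b;m=(g[y0:y1,x0:x1]>150).astype(np.uint8);k,l,st,c=cv2.connectedComponentsWithStats(m)
    print(n,[(st[i].tolist(),(c[i]+[x0,y0]).tolist()) for i in range(1,k) if st[i,4]>5])
# axis points at several columns in the top view via gradient: bright band between dark edges
P=np.array([.4584+.0025,.4866,.165]);print("exp butt",proj(s,(.434,.786,.165)),proj(t,(.434,.786,.165)))
E
```

```text
(array([0.49509601, 0.04875183, 0.16336592]), [0.0007806344481108304, 0.000780634448110798])
t []
s [([57, 31, 6, 5, 20], [559.8, 363.35])]
exp butt [562.14865114 367.03818425] [ 68.98851625 235.84738838]
```

```bash
echo '[[[0, 0, 0.0333, 0, 0, 0, 0.005], [0, 0, 0, -0.0268, 0.0098, 0.001, 0.005], [0, 0, 0, -0.0268, 0.0098, 0.001, 0.005], [0, 0, 0, -0.0268, 0.0098, 0.001, 0.005], [0, 0, 0, -0.0268, 0.0098, 0.001, 0.005], [0, 0, 0, 0, 0, 0, 0.005], [0, 0, 0, 0, 0, 0, 0.005]]]' | python3 shift.py
python3 - <<'E'
from h import *
t=bot.grab_frame("top");s=bot.grab_frame("scene");o=bot.get_obs();print(o["ee_pos"],o["eef_rot"][:,0])
for n,f in(("t5",t),("s5",s)): cv2.imwrite(f"pics/{n}.png",f["color"]);np.savez(n+".npz",K=f["camera_matrix"],T=f["cam_to_world"])
z=lambda im,x,y,d,k:cv2.resize(im[y-d:y+d,x-d:x+d],None,fx=k,fy=k,interpolation=cv2.INTER_CUBIC)
cv2.imwrite("pics/z5.png",np.hstack([z(s["color"],305,170,25,16)[:600],z(t["color"],365,200,25,16)[:600]]))
E
```

```text
clock: 12.2
ee_pos: [0.5039, 0.3825, 0.1582]
eef_rot: [[-0.053, 0.999, -0.0], [0.999, 0.053, 0.0], [0.0, -0.0, -1.0]]
force: [0.4, 0.5, 0.0]
width: 0.0135
grasp_force: 58.6
[0.50369753 0.38292594 0.15828946] [-5.40139399e-02  9.98540161e-01  2.03695935e-04]
```

View pics/z5.png

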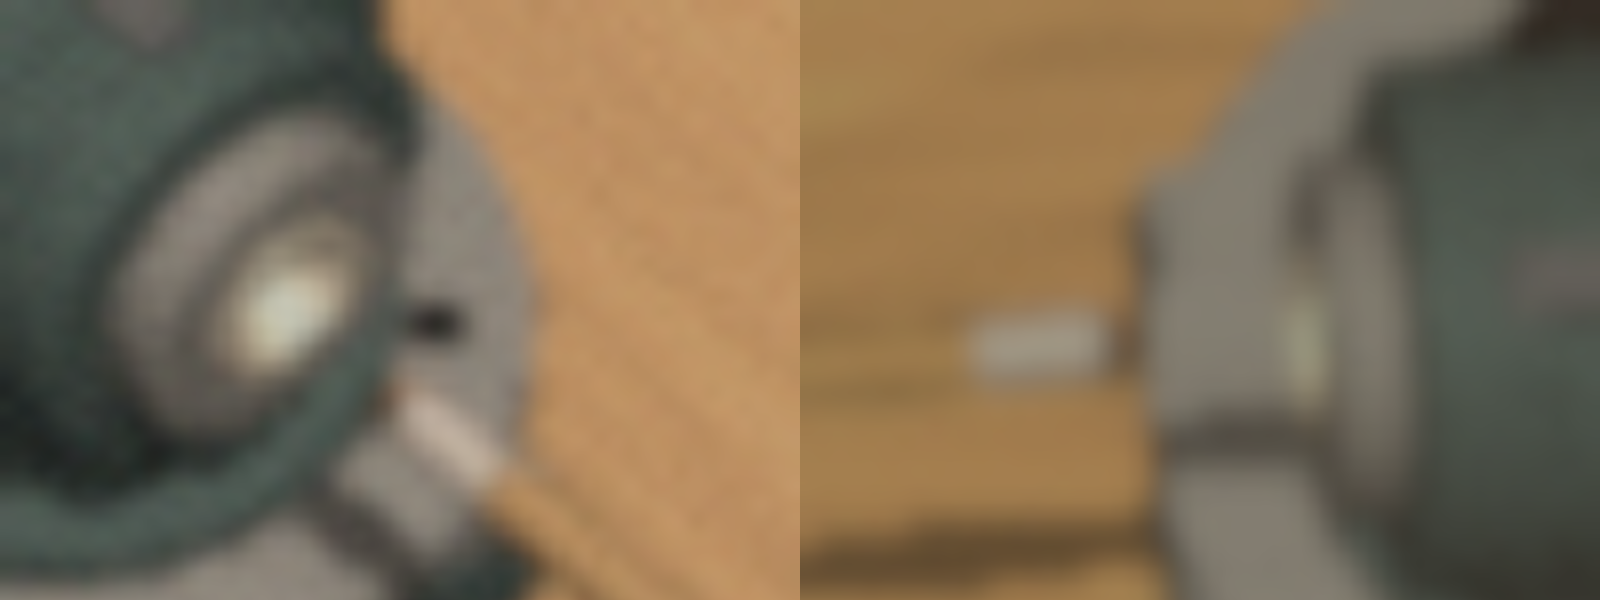

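The tip is at (304.1,169.1) in the scene view and (360.9,196.6) in the top view. The mouth is at (298.3,163.8) and (371.6,196.6).

```bash
python3 - <<'E'
from h import *
t=bot.grab_frame("top");s=bot.grab_frame("scene")
print("tip",tri([ray(s,(304.1,169.1)),ray(t,(360.9,196.6))]),"mouth",tri([ray(s,(298.25,163.9)),ray(t,(371.6,196.6))]))
for P in((.5254,-.0569,.16),(.5269,-.0869,.16)): print(proj(s,P),proj(t,P))
E
```

```text
tip (array([ 0.52539145, -0.05898598,  0.16267687]), [0.0013542812855057906, 0.0013542812855058205]) mouth (array([ 0.52458141, -0.08999263,  0.15701754]), [0.00022836329104160177, 0.00022836329104172526])
[305.01250077 170.15305666] [360.44257792 196.43977616]
[298.32644428 164.35205431] [370.68797443 195.64334646]
```

```bash
echo '[[[0, 0, 0, -0.005, 0, 0.0015, 0.005], [0, 0, 0, -0.01, 0, 0, 0.005], [0, 0, 0, -0.01, -0.0001, 0, 0.005], [0, 0, 0, -0.008, 0, 0, 0.005], [0, 0, 0, -0.005, 0, 0, 0.005], [0, 0, 0, 0, 0, 0, 0.005]]]' | python3 shift.py
echo '[[[0, 0, 0, -0.005, 0, 0, 0.005], [0, 0, 0, -0.005, 0, 0, 0.005], [0, 0, 0, -0.005, -0.0001, 0, 0.005], [0, 0, 0, 0, 0, 0, 0.005]]]' | python3 shift.py
```

```text
clock: 13.15
ee_pos: [0.5061, 0.3438, 0.1569]
eef_rot: [[-0.053, 0.999, 0.0], [0.999, 0.053, 0.0], [0.0, 0.0, -1.0]]
force: [-0.0, 0.6, -0.6]
width: 0.0135
grasp_force: 58.6
clock: 13.65
ee_pos: [0.5067, 0.3288, 0.1568]
eef_rot: [[-0.053, 0.999, -0.0], [0.999, 0.053, -0.0], [-0.0, -0.0, -1.0]]
force: [0.5, 0.2, -1.1]
width: 0.0138
grasp_force: 58.6
```

```bash
echo '[[[0, 0, 0, -0.015, 0, 0, 0.005], [0, 0, 0, -0.015, -0.0001, 0, 0.005], [0, 0, 0, -0.015, 0, 0, 0.005], [0, 0, 0, -0.015, -0.0001, 0, 0.005], [0, 0, 0, 0, 0, 0, 0.005]]]' | python3 shift.py
echo '[[[0, 0, 0, -0.015, 0, 0, 0.005], [0, 0, 0, -0.015, -0.0001, 0, 0.005], [0, 0, 0, -0.015, 0, 0, 0.005], [0, 0, 0, -0.015, -0.0001, 0, 0.005], [0, 0, 0, -0.015, 0, 0, 0.005], [0, 0, 0, -0.015, -0.0001, 0, 0.005], [0, 0, 0, 0, 0, 0, 0.005]]]' | python3 shift.py
```

```text
clock: 14.28
ee_pos: [0.5099, 0.268, 0.1568]
eef_rot: [[-0.052, 0.999, 0.0], [0.999, 0.052, -0.0], [-0.0, 0.0, -1.0]]
force: [0.0, -0.1, -0.8]
width: 0.0132
grasp_force: 58.6
clock: 15.15
ee_pos: [0.5144, 0.1783, 0.1568]
eef_rot: [[-0.052, 0.999, 0.0], [0.999, 0.052, -0.0], [-0.0, 0.0, -1.0]]
force: [0.2, 1.2, -0.6]
width: 0.0137
grasp_force: 58.6
```

```bash
echo '[[[0, 0, 0, -0.012, -0.0003, 0, 0.005], [0, 0, 0, -0.012, -0.0003, 0, 0.005], [0, 0, 0, -0.012, -0.0003, 0, 0.005], [0, 0, 0, -0.012, 0, 0, 0.005], [0, 0, 0, 0, 0, 0, 0.005]]]' | python3 shift.py
echo '[[[0, 0, 0, -0.005, 0, 0, 0.005], [0, 0, 0, -0.005, 0, 0, 0.005], [0, 0, 0, -0.005, 0, 0, 0.005], [0, 0, 0, -0.005, 0, 0, 0.005], [0, 0, 0, 0, 0, 0, 0.005]]]' | python3 shift.py
echo '[[[0, 0, 0, -0.004, 0, 0, 0.005], [0, 0, 0, -0.004, 0, 0, 0.005], [0, 0, 0, -0.004, 0, 0, 0.005], [0, 0, 0, 0, 0, 0, 0.005]]]' | python3 shift.py
```

```text
clock: 15.78
ee_pos: [0.516, 0.1305, 0.1568]
eef_rot: [[-0.052, 0.999, 0.0], [0.999, 0.052, 0.0], [0.0, 0.0, -1.0]]
force: [-0.7, 0.6, -0.9]
width: 0.014
grasp_force: 58.6
clock: 16.4
ee_pos: [0.517, 0.1111, 0.1568]
eef_rot: [[-0.053, 0.999, -0.0], [0.999, 0.053, 0.0], [0.0, -0.0, -1.0]]
force: [-0.9, -0.2, -0.2]
width: 0.013
grasp_force: 58.6
clock: 16.9
ee_pos: [0.5176, 0.0991, 0.1568]
eef_rot: [[-0.053, 0.999, 0.0], [0.999, 0.053, -0.0], [-0.0, 0.0, -1.0]]
force: [0.8, 0.2, -1.4]
width: 0.0138
grasp_force: 58.6
```

```bash
echo '[[[0, 0, 0, -0.006, 0, 0, 0.005], [0, 0, 0, -0.006, 0, 0, 0.005], [0, 0, 0, -0.006, 0, 0, 0.005], [0, 0, 0, -0.006, 0, 0, 0.005], [0, 0, 0, 0, 0, 0, 0.005]]]' | python3 shift.py
echo '[[[0, 0, 0, -0.006, 0, 0, 0.005], [0, 0, 0, -0.006, 0, 0, 0.005], [0, 0, 0, 0, 0, 0, 0.005], [0, 0, 0, 0, 0, 0, 0.005]]]' | python3 shift.py
python3 - <<'E'
from h import *
t=bot.grab_frame("top");s=bot.grab_frame("scene")
for P in((.5394,-.3507,.16),(.5406,-.3757,.16)): print(proj(s,P),proj(t,P))
z=lambda im,x,y,d,k:cv2.resize(im[y-d:y+d,x-d:x+d],None,fx=k,fy=k,interpolation=cv2.INTER_CUBIC)
cv2.imwrite("pics/t7.png",t["color"]);cv2.imwrite("pics/s7.png",s["color"])
cv2.imwrite("pics/z7.png",np.hstack([z(s["color"],245,115,25,8),z(t["color"],460,190,25,8)]))
E
```

```text
clock: 17.52
ee_pos: [0.5189, 0.075, 0.1568]
eef_rot: [[-0.053, 0.999, 0.0], [0.999, 0.053, -0.0], [-0.0, 0.0, -1.0]]
force: [0.2, -0.4, -0.9]
width: 0.0135
grasp_force: 58.6
clock: 18.02
ee_pos: [0.5194, 0.0635, 0.1568]
eef_rot: [[-0.053, 0.999, -0.0], [0.999, 0.053, 0.0], [0.0, -0.0, -1.0]]
force: [-0.4, -0.4, -0.5]
width: 0.0138
grasp_force: 58.6
[243.95762898 116.92474782] [460.63684084 188.88517226]
[239.16602101 112.75058613] [469.14658378 188.24058665]
```

View pics/z7.png

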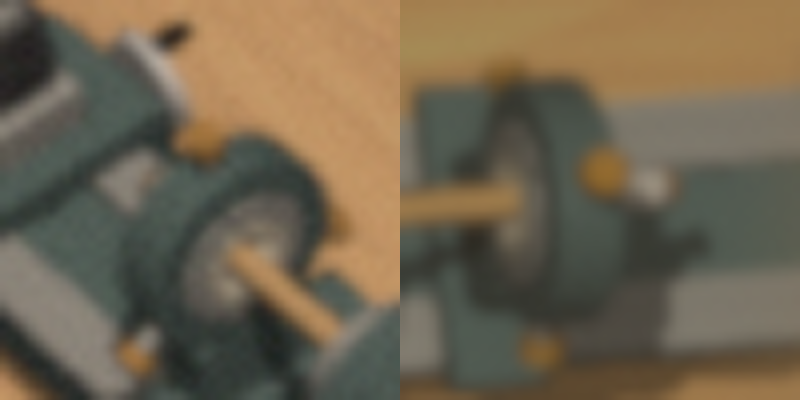

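The top crop shows the tip standing out at (469.5,187.9), against the expected (469.2,188.2). The shaft passes through the steady. I'll check the ring's far rim.

```bash
python3 - <<'E'
from h import *
t=bot.grab_frame("top")
v=np.array([.05,-.99875,0]);n=np.array([.99875,.05,0])
c=np.array([.5394,-.3507,.16])
for a in(0,60,90,120,150,180): 
    P=c+.0455*(np.cos(np.radians(a))*n+np.sin(np.radians(a))*np.array([0,0,1]));q=proj(t,P);print(a,q,((q-[435,165])*8+[400,0]).round())
print("tip",onz(t,(469.5,187.9),.16),(onz(t,(469.5,187.9),.16)-c)@v)
o=bot.get_obs();print(o["qvel"].round(4),o["grasp_force"],o["force"])
E
```

```text
0 [458.65433895 173.67072153] [589.  69.]
60 [464.24305697 178.72612433] [634. 110.]
90 [466.02933097 186.23202891] [648. 170.]
120 [466.32886233 194.51730398] [651. 236.]
150 [465.06271522 201.14130178] [641. 289.]
180 [462.64131966 204.26828213] [621. 314.]
tip [ 0.54157901 -0.37681411  0.16      ] 0.02619041715546597
[-0.0007  0.0011  0.0001 -0.0019 -0.0018 -0.0013] 58.60263442620635 [-0.76855988  0.0235484  -0.66595325]
```

```bash
echo '[[[0, 0, 0, 0.003, 0, 0, 0.005], [0, 0, 0, 0, 0, 0, 0.005], [0, 0, 0, 0, 0, 0, 0.005], [0, 0, 0, 0, 0, 0, 0.005]]]' | python3 shift.py && python3 -c "
from bench import bot
print(bot.hand_in())"
```

```text
clock: 18.68
ee_pos: [0.5193, 0.0665, 0.1568]
eef_rot: [[-0.053, 0.999, 0.0], [0.999, 0.053, -0.0], [-0.0, 0.0, -1.0]]
force: [-0.2, -0.2, -0.9]
width: 0.0139
grasp_force: 58.6
the job is handed in; nothing more can be done
None
```

I handed the job in at 18.7 s, but the hand-in returned no verdict: the head is pinned in line and the shaft is held still through both bushings, its tip an estimated 23–28 mm beyond the steady rest.

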